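# Unlock the medicines box

## Robot

A 7-joint arm with a two-finger parallel gripper is mounted at the origin on the work surface. World frame = base frame: x ahead of the robot, y to its left, z up, the work surface at z = 0. Lengths are in m, angles in rad, forces in N, time in s.
With the tool pointing down it reaches from about 0.4 to 0.85 m from the base axis. Payload 10.4 kg.
Tool frame: the origin (TCP) lies at the very end of the fingers, on their centre line; the grasp point (between the pads) lies 19 mm behind it; z points along the fingers, y is the direction in which the jaws open and shut (so a half turn about z gives the same grasp; the last joint's range is limited). The gripper opens to 87 mm and grips with 3 to 60 N. Pads are 19 mm wide; open, the fingers measure 117 mm over their backs; the gripper's body (75 mm by 190 mm) begins 51 mm behind the grasp point.
Start: joints at [-1.191, 0.332, -0.065, 1.46, 0.022, 1.35, -0.088], TCP at [0.245, 0.575, 0.223] pointing down, gripper open.
Joint ranges: [-2.6, 2.6], [-0.5, 2.12], [-1.47, 1.34], [0.16, 2.42], [-1.27, 4.41], [0.06, 2.06], [-2.6, 2.6]. Speed limits (rad/s): [2.22, 2.22, 2.79, 2.79, 3.14, 3.14, 3.14].

## Interface

Orientations are given as a unit quaternion [x, y, z, w].
In Python, from bench import read_state, camera, close_job, recognise, masks_of gives the robot as it stands.
- The arm moves only by the tool play_rows, never from a script. Its argument "moves" is a list of rows, each a list of 3 entries, a list of its own where there are three numbers: the shift along the tool's x, y, z in cm, then the turn, a rotation vector about the tool's x, y, z in rad, then the finger opening in cm, from 0 to 8.7. In form: [[[dx, dy, dz], [ax, ay, az], jaw], ...]. A call has 1 to 8 rows; each row is the pose to reach, as a shift and turn from the pose commanded when the call began, along the tool's axes at that moment; what a row does not reach only later rows make up. A row lasts 1/8 s, in which the tool goes at most 62.5 mm and 10.7 degrees, less where a joint would pass 70% of its speed; a pose out of reach is approached as far as the arm can. A call with a gripper value outside its range is refused whole. The fingers move at their own pace and stop on an object; "grip_force" is the grip in N (left out, the last holds). Time passes only in rows, so rows that repeat a pose let the fingers close. It gives the time, the measured TCP pose, the force and the opening at its end, in the units of the state.
- read_state(): the state, without advancing time (a new reading comes with each control period).
- camera(name): name is "scene" or "top"; returns a dict with "frame" (400x640x3 uint8, red, green, blue), "intrinsics" (3x3 intrinsics, pixels), "camera_from_world" (4x4, takes a point from world to camera coordinates). Camera axes: x right, y down, z forward; pixel columns grow to the right and rows downward; lengths in m; the calibration is good to about 2 mm. A picture is of the moment at which its call begins. There is no depth.
- close_job(): hands the job in, once; it reports no verdict.
Trained networks look in a picture, given as the dict that the camera call returned (one of the last four; its "shot" number tells which), for a name from the list of things; names that differ only in an ending like _2 or _b are one class to them, and where a whole thing is asked for, a point or a joint stands for the part that bears it (a point fixed in the world has none). Each returns a list of dicts, best first, with "conf" (0 to 1); they miss things now and then, are a little off and sometimes report something else, mostly with a low value. They report only what shows in the picture. A call takes as long as a camera call.
- recognise(picture, query): "at" ([column, row] in pixels, amid what is visible of it).
- masks_of(picture, query): "region" (400x640 bool, what is visible of it) and "at" ([column, row] in pixels, amid what is visible of it).
The state is a dict: "time": time; "joint_positions": joint angles; "joint_vel": joint speeds; "joint_torque": joint torques, N m; "ee_pos": TCP position; "eef_rot": TCP orientation; "ft_force": force on the tool from outside, world axes, zero at the start; "torque": the same for the moment, N m; "width": finger opening in m.
Only numpy, scipy, OpenCV 4.12 (cv2) and the standard library are available. Lean on these libraries where they do the work, as an engineer would, in place of code of your own. Each camera call takes 0.05 s, during which the arm holds its last target.

## Task

Open the lock of the white steel medicines box: take the green-capped key out of the wooden key stand, feel for the keyhole with it and push it fully home without forcing it, then turn it clockwise until the hidden bolt lets go and the lid springs ajar. Leave the key in the lock and let go, and leave the other keys and everything else on the desk where they are.

Things in the scene. Friction and masses are not known exactly. Their poses are not given: they have to be found in the camera images.
- green_key: The key to use, 58 mm long, 60 g, upright, blade down, in any of the key stand's three slots. Origin at the blade's tip on the key's axis; z up to its cap, y along the blade's width, x across it. Blade (double bit): 16 mm wide (y), 4 mm thick (x), z 0 to 10 mm, lower edge rounded to a 2 mm radius across and at its ends; then a round neck of diameter 4 mm, z 10 to 17.
- key_cap (a point): Centre of the green key's flat plastic cap, the part to grip, 41 mm above the blade's tip on the key's axis; axes as the key's. The cap is 9 mm thick (x), 30 mm wide (y) and 34 mm tall (24 to 58 mm above the tip). Below it, 17 to 20 mm above the tip, a round collar of diameter 14 mm; its underside is the stop that rests on the stand or meets the lock face.
- red_key: Red-capped key of another lock in the key stand, same cap and length, one-sided blade; origin and axes as the green key's. To be left alone.
- yellow_key: Yellow-capped key of another lock in the key stand, same as the red one. To be left alone.
- key_stand: Dark wooden block fixed to the desk, 56 mm (x) by 170 mm (y), 34 mm high, origin at the centre of its underside. Three upright slots 50 mm apart along its y axis, each 18.4 mm along y and 6 mm along x. The keys hang in them by their collars with about 1 mm of play, have the stand's orientation and rise 41 mm above its top.
- box_tray: Dark steel tray screwed to the desk, 310 mm (y) by 240 mm (x), 8 mm high, origin at the centre of its underside. In it stands, fast, the white steel medicines box with a green cross on its lid: 280 mm wide (y), 210 mm deep (x), top of the lid 116 mm above the desk; front with the lock towards the tray's -x, lid hinged along the rear (+x) top edge.
- lock_face (a point): Where the keyhole would be if the box stood centred in its tray: level with the top of the lock's square steel plate (64 x 64 mm, 120 mm above the desk). Tray's axes: x away from the box's front, y along the front, z up. The box does not stand centred: the true keyhole is off by up to 8 mm in x and up to 8 mm in y (not turned), stays there when pushed, and has to be seen or felt.
- keyhole_bottom (a point): Point 17 mm below lock_face, same axes: level of the key's tip when home, collar on the plate (same hidden offset in x, y). The keyhole is a slot 18 mm along y, 5.6 mm along x through the 4 mm plate, square to the lid; the blade enters with its width along y, either way round, and can turn only when wholly below the plate. The locked lid gives less than 1 mm when pushed.
- lid (a joint): Opening angle of the lid, rad: 0 shut, within 0.01 while locked, at most 0.8. Once the bolt is off, a gas strut lifts the lid by itself to about 0.28 in about a second, pushing some 3 N upwards at the lock; a key held still in the gripper holds it down, and a released key rides up with it, about 45 mm.
- lid_front (a point): Middle of the front edge of the shut lid (box centred). Behind it the bolt hangs, hidden, on the lock's barrel. The key turns the barrel clockwise seen from above, after up to 0.15 rad of play, against about 0.05 N m; the bolt lets go at 50 to 70 degrees of barrel turn; a hard stop ends the turn at 88 degrees. Once turned, the blade is caught below the plate and the key cannot be drawn out.
- blue_pack: Carton of medicine with a blue band, 62 x 110 x 28 mm, loose bystander.
- pink_pack: Carton of medicine with a red band, 48 x 90 x 22 mm, loose bystander.
- orange_pack: Carton of medicine with an orange band, 55 x 120 x 30 mm, loose bystander.
- tub: Yellow tub with a red lid, diameter 84 mm, 85 mm high, loose bystander.
- pill_bottle: Amber pill bottle, diameter 48 mm, 75 mm high, loose bystander.
- tape_roll: Blue roll of tape, diameter 90 mm, 50 mm high, loose bystander.

How it is judged:
On the way, in this order (a step that is already met when the one before it is completed fails the run):
1. the green key has been drawn out of the stand (height (world z) of green_key above 0.06 m), for 0.1 s.
2. the green key is fully home in the lock of the shut box, collar on the face plate (tip at least 15.5 mm below the lock face, key upright in the lid) (z of green_key in the frame of lock_face below -0.0155 m and horizontal distance between green_key and lock_face below 0.014 m and angle between the z axis of green_key and the z axis of lock_face, either way round below 0.12 rad and value of joint lid below 0.03 rad), for 0.2 s.
At the end, for the whole second after the job is handed in: The lid stands ajar by itself, more than 0.15 rad; the green key is left standing in its lock (tip within 26 mm of the lock's place seen from above and 110 to 175 mm above the desk, tilted less than 0.5 rad) and at rest; the red and yellow keys are in the key stand within 15 mm of where they were (value of joint lid above 0.15 rad and horizontal distance between green_key and lock_face below 0.026 m and height (world z) of green_key between 0.11 and 0.175 m and angle between green_key's own z axis and vertical below 0.5 rad and linear speed of green_key below 0.03 m/s and distance of each of red_key, yellow_key from where it was at the start of the episode below 0.015 m); the robot touches nothing.
It fails at once if the key is forced: more than 30 N between the green key and the box with its lock (contact force between green_key and box_tray above 30 N).
It fails at once if the box is pushed or pried with the gripper: more than 15 N (contact force between the fingers and box_tray above 15 N).
It fails at once if another key is pulled or knocked more than 15 mm (distance of any of red_key, yellow_key from where it was at the start of the episode above 0.015 m).
It fails at once if a bystander is moved more than 30 mm (distance of any of blue_pack, pink_pack, orange_pack, tub, pill_bottle, tape_roll from where it was at the start of the episode above 0.03 m).
It also fails if it takes over 72 s, if anything falls off the work surface, if the arm or the gripper's body presses on something with over 40 N, if the wrist force passes 120 N, or if a joint passes its speed limit or range.

## Working session

There is one attempt and no reset: what is moved stays moved. The work goes in short steps, Python scripts to look and compute and a tool call to move; the robot and the scene stay as the last step left them, time stands still between calls to the robot, and variables do not carry over. Pictures are saved under pics/ and viewed, and the job is handed in when it is done.

Besides the shell and the picture viewer there is one more tool, called after "Request:" by a JSON object that holds its "method" and its "body". play_rows: Moves the arm, as the interface text tells. Its arguments: {"type":"object","properties":{"moves":{"type":"array","items":{"type":"array"}},"grip_force":{"type":"number"}},"required":["moves"]}

```bash
ls; mkdir -p pics
python3 - <<'E'
from bench import *
import cv2
s=read_state(); print(s)
for n in ["scene","top"]:
    p=camera(n); print(n,p["intrinsics"],p["camera_from_world"],p["shot"])
    cv2.imwrite(f"pics/{n}0.png",p["frame"][:,:,::-1])
    for q in ["green_key","key_cap","red_key","yellow_key","key_stand","box_tray","lock_face"]:
        try: print(q,[(d["conf"],d["at"]) for d in recognise(p,q)][:3])
        except Exception as e: print(q,e)
E
```

```text
pics
{'time': 0.0, 'joint_positions': array([-1.19058027,  0.33285694, -0.06472016,  1.46091542,  0.02164848,
        1.34986041, -0.08849091]), 'joint_vel': array([-8.05366963e-04, -4.21031449e-04, -8.70857447e-04, -1.73462379e-03,
       -4.57029631e-05,  1.07338248e-03, -2.80369033e-04]), 'joint_torque': array([-3.41589130e-04, -6.23265839e+01,  2.41015165e-02, -3.89890337e+01,
       -6.15925225e-02,  4.01121285e-02,  1.61780008e-04]), 'ee_pos': array([0.2448729 , 0.57463991, 0.22177567]), 'eef_rot': array([ 2.00020024e-01,  9.79791579e-01, -6.66198236e-04, -8.45712241e-05]), 'ft_force': array([ 0.9350118 ,  0.49200558, -0.40328765]), 'torque': array([-0.00763708,  0.01166796, -0.02868124]), 'width': 0.0867774677217147}
scene [[413.97919984   0.         326.2483919 ]
 [  0.         413.97919984 197.8665654 ]
 [  0.           0.           1.        ]] [[-0.62577459  0.77990269  0.01256797  0.38140984]
 [ 0.66811865  0.54425764 -0.50734711 -0.31351477]
 [-0.40252159 -0.30908804 -0.86165013  1.3887639 ]
 [ 0.          0.          0.          1.        ]] 1
green_key [(0.5, [432.2, 2
[... 166 characters left out ...]
)]
box_tray [(0.56, [310.5, 200.9])]
lock_face [(0.68, [313.8, 201.5]), (0.65, [428.5, 264.0]), (0.49, [416.8, 253.0])]
top [[476.89379626   0.         321.40060688]
 [  0.         476.89379626 202.06273294]
 [  0.           0.           1.        ]] [[-0.02231002 -0.99960042 -0.01735677  0.00463763]
 [-0.99108071  0.02439471 -0.13101113  0.57245534]
 [ 0.13138219  0.01427909 -0.99122895  1.35835684]
 [ 0.          0.          0.          1.        ]] 2
green_key []
key_cap [(0.57, [221.3, 212.1])]
red_key [(0.48, [203.6, 217.4])]
yellow_key [(0.71, [209.9, 158.8]), (0.37, [238.6, 214.1])]
key_stand [(0.96, [226.3, 214.2])]
box_tray [(0.83, [342.0, 199.5])]
lock_face [(0.85, [346.8, 200.9])]
```

Run:
```python
import cv2
a=cv2.imread("pics/scene0.png");cv2.imwrite("pics/s1.png",cv2.resize(a[130:350,200:500],(800,587),interpolation=cv2.INTER_CUBIC))
a=cv2.imread("pics/top0.png");cv2.imwrite("pics/t1.png",cv2.resize(a[100:320,160:460],(800,587),interpolation=cv2.INTER_CUBIC))
```

```text
(no output)
```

View pics/scene0.png

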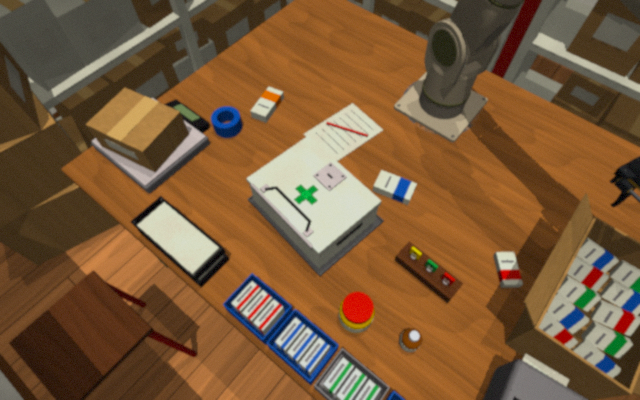

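View pics/top0.png

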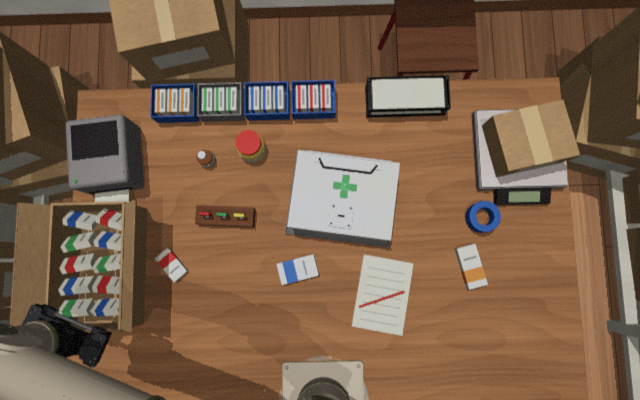

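```bash
ls pics
```

```text
s1.png
scene0.png
t1.png
top0.png
```

View pics/s1.png

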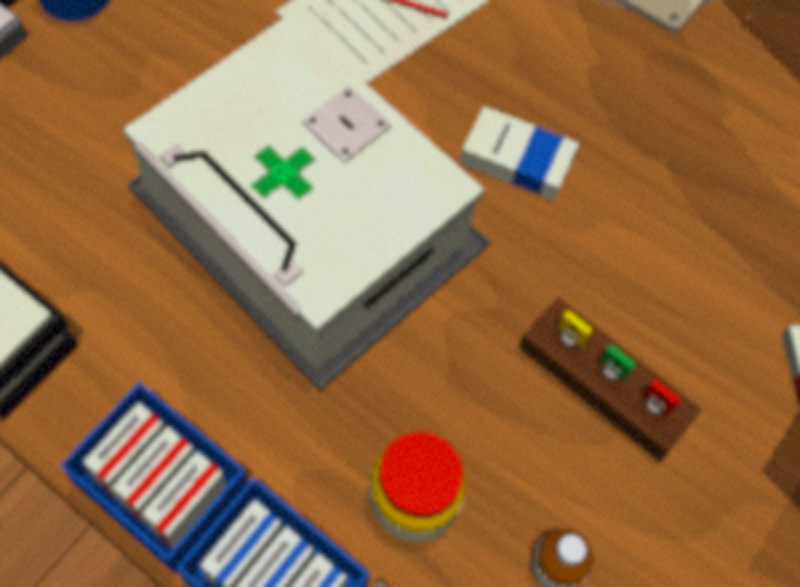

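View pics/t1.png

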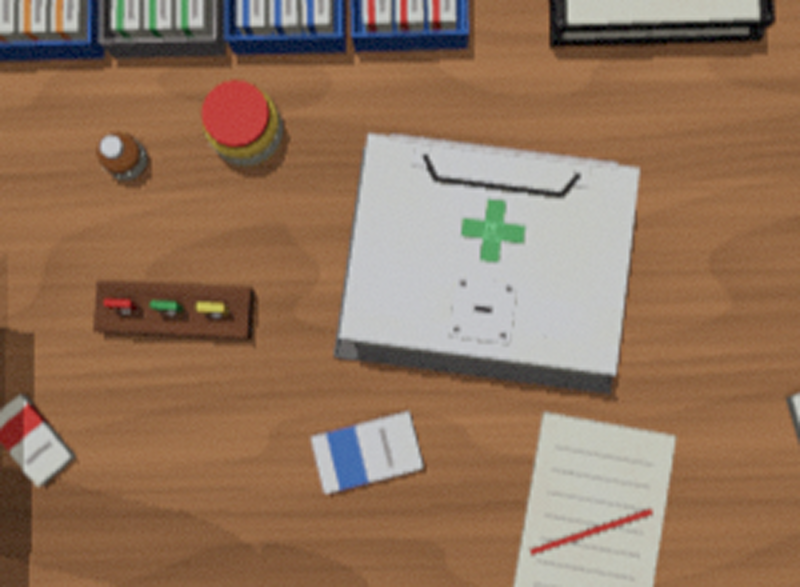

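The top view has the stand at (226,216), with red, green and yellow caps from left to right, and the green cap near (221,215). The lock plate is at about (341,215), with the dark keyhole slot at (341,216). Next I'll measure these to sub-pixel accuracy.

```bash
cat > h.py <<'E'
import numpy as np, cv2
from bench import *
def ray(p,uv):
    K=p["intrinsics"];T=p["camera_from_world"];R=T[:3,:3];t=T[:3,3]
    d=R.T@np.linalg.inv(K)@np.array([uv[0],uv[1],1.]);c=-R.T@t
    return c,d
def onz(p,uv,z):
    c,d=ray(p,uv);return c+d*(z-c[2])/d[2]
def proj(p,X):
    K=p["intrinsics"];T=p["camera_from_world"];x=K@(T[:3,:3]@np.array(X)+T[:3,3]);return x[:2]/x[2]
def tri(ps,uvs):
    A=np.zeros((3,3));b=np.zeros(3)
    for p,uv in zip(ps,uvs):
        c,d=ray(p,uv);d=d/np.linalg.norm(d);M=np.eye(3)-np.outer(d,d);A+=M;b+=M@c
    return np.linalg.solve(A,b)
E
python3 - <<'E'
from h import *
P={}
for n in ["scene","top"]:
    fs=[];
    for i in range(4):
        p=camera(n);fs.append(p["frame"].astype(float))
    p["m"]=np.mean(fs,0);P[n]=p
    f=p["m"]
    np.save(f"pics/{n}.npy",f)
    c={"scene":(330,176),"top":(341,216)}[n]
    g=f.mean(2)[c[1]-5:c[1]+6,c[0]-7:c[0]+8];print(n);print(g.astype(int))
    import pickle
pickle.dump(P,open("P.pkl","wb"))
E
```

```text
scene
[[195 193 192 190 190 189 190 190 189 190 190 189 190 188 188]
 [197 195 195 189 184 179 183 189 190 190 190 190 190 190 189]
 [195 196 193 184 163 150 161 181 188 191 190 190 190 191 190]
 [194 195 193 179 143 111 123 158 179 187 190 191 189 191 190]
 [193 194 195 185 156 113  94 118 152 179 188 190 190 191 190]
 [193 192 193 193 180 153 116  93 120 157 181 190 190 191 191]
 [193 192 192 194 193 182 156 120 110 144 177 189 191 191 192]
 [192 194 192 194 194 192 184 162 150 164 183 190 191 192 191]
 [192 193 194 192 193 194 192 186 182 188 191 191 191 190 190]
 [193 193 194 193 193 193 193 195 194 196 194 193 191 191 191]
 [195 193 193 193 194 193 194 194 195 196 197 194 191 190 191]]
top
[[197 198 198 197 198 198 197 197 198 198 198 198 197 198 198]
 [197 197 198 198 199 198 199 199 198 198 197 198 198 198 197]
 [197 198 196 194 193 195 199 199 200 198 197 198 197 197 198]
 [197 198 197 184 157 160 167 170 176 178 185 198 198 197 198]
 [198 197 196 173  87  68  71  77 101 116 152 197 199 198 198]
 [197 199 195 174 143 119 111  90  72  83 141 197 198 198 198]
 [198 198 198 192 191 179 174 169 159 158 175 198 198 197 197]
 [197 198 199 198 198 198 198 198 197 198 197 199 198 197 197]
 [197 198 198 197 199 198 198 199 199 198 198 197 197 198 198]
 [198 198 198 198 197 198 197 199 197 198 198 198 198 197 197]
 [198 198 198 197 198 197 198 197 198 198 198 198 197 198 197]]
```

Run:
```python
from h import *
import pickle
from scipy.optimize import minimize
P=pickle.load(open("P.pkl","rb"))
cs={"scene":(330,176),"top":(341,216)};uv={}
for n,p in P.items():
    c=cs[n];g=p["m"].mean(2);y0,y1,x0,x1=c[1]-5,c[1]+6,c[0]-7,c[0]+8
    w=np.clip(190-g[y0:y1,x0:x1]-5,0,None);yy,xx=np.mgrid[y0:y1,x0:x1]
    uv[n]=np.array([(w*xx).sum(),(w*yy).sum()])/w.sum()
    for off in (0,):
        print(n,uv[n],"cam",ray(p,(0,0))[0],"hole@.12",onz(p,uv[n],.12), "@.116",onz(p,uv[n],.116))
    # orientation
    d=np.stack([xx.ravel()-uv[n][0],yy.ravel()-uv[n][1]]);C=(d*w.ravel())@d.T;e,v=np.linalg.eigh(C);a=v[:,1]
    q=onz(p,uv[n]+4*a,.12)-onz(p,uv[n]-4*a,.12);print(" slot yaw(y axis dir)",q,np.arctan2(q[1],q[0]))
print(tri([P["scene"],P["top"]],[uv["scene"],uv["top"]]))
# green cap fit
def soft(p,f):
    r,gg,b=f[...,0],f[...,1],f[...,2]
    return np.clip((gg-np.maximum(r,b)*1.0)/40,0,1)
for n in P:
    s=soft(P[n],P[n]["m"]); box={"scene":(415,250,450,285),"top":(205,200,245,230)}[n]
    x0,y0,x1,y1=box; print(n,(s[y0:y1,x0:x1]*9).astype(int)[:, :]) if n=="top" else None
def sil(p,x,y,yaw,box,ss=8,z0=.041,z1=.075):
    c,s=np.cos(yaw),np.sin(yaw);pts=[]
    for a in (-.0045,.0045):
        for b in (-.015,.015):
            for z in (z0,z1):
                pts.append(proj(p,[x+c*a-s*b,y+s*a+c*b,z]))
    pts=np.array(pts);x0,y0,x1,y1=box
    q=((pts-[x0,y0]+.5)*ss-.5)
    h=cv2.convexHull(q.astype(np.float32));im=np.zeros(((y1-y0)*ss,(x1-x0)*ss),np.uint8)
    cv2.fillConvexPoly(im,np.round(h*16).astype(np.int32),255,shift=4)
    return cv2.GaussianBlur(cv2.resize(im,None,fx=1/ss,fy=1/ss,interpolation=cv2.INTER_AREA)/255.,(0,0),.6)
B={"scene":(415,250,450,285),"top":(205,200,240,230)}
def cost(v,names):
    t=0
    for n in names:
        x0,y0,x1,y1=B[n];t+=((soft(P[n],P[n]["m"])[y0:y1,x0:x1]-sil(P[n],*v,B[n]))**2).sum()
    return t
for names in (["top"],["scene"],["top","scene"]):
  best=None
  x0=onz(P["top"],(221,215),.06)
  for dx in (-.004,0,.004):
    r=minimize(cost,[x0[0]+dx,x0[1],0.05],args=(names,),method="Nelder-Mead",options=dict(initial_simplex=[[x0[0]+dx,x0[1],.0],[x0[0]+dx+.004,x0[1],.0],[x0[0]+dx,x0[1]+.004,.0],[x0[0]+dx,x0[1],.15]]))
    if best is None or r.fun<best.fun:best=r
  print(names,best.x,best.fun)
# stand
for n in P:
  pass
```

```text
scene [329.5106012 175.4828428] cam [1.0071491  0.30242056 1.03277424] hole@.12 [ 0.52174315 -0.06129122  0.12      ] @.116 [ 0.51961598 -0.06288509  0.116     ]
 slot yaw(y axis dir) [-0.00356489 -0.02274626  0.        ] -1.7262559359264187
top [340.75297419 215.46000854] cam [ 0.38898901 -0.02872521  1.42152113] hole@.12 [ 0.52315865 -0.06219017  0.12      ] @.116 [ 0.523571   -0.06229302  0.116     ]
 slot yaw(y axis dir) [0.00343049 0.02163907 0.        ] 1.4135727345998512
[ 0.52266566 -0.06152116  0.12108358]
top [[0 0 0 ... 0 0 0]
 [0 0 0 ... 0 0 0]
 [0 0 0 ... 0 0 0]
 ...
 [0 0 0 ... 0 0 0]
 [0 0 0 ... 0 0 0]
 [0 0 0 ... 0 0 0]]
['top'] [ 0.54187664  0.27988352 -0.18932151] 6.80577579345039
['scene'] [0.53763467 0.27854598 0.00322646] 18.138538597694545
['top', 'scene'] [ 0.5396825   0.27874339 -0.11525778] 33.220203996555554
```

Run:
```python
from h import *
p=camera("top")
for q in ["key_stand","box_tray","lid","pink_pack","red_key","green_key","yellow_key"]:
    for m in masks_of(p,q)[:1]:
        c=max(cv2.findContours(m["region"].astype(np.uint8),cv2.RETR_EXTERNAL,cv2.CHAIN_APPROX_NONE)[0],key=len)
        r=cv2.minAreaRect(c);bp=cv2.boxPoints(r);z={"key_stand":.034,"box_tray":.1}.get(q,.03)
        w=np.array([onz(p,b,z) for b in bp]);print(q,m["conf"],m["region"].sum(),r,w[:,:2].tolist())
        for i in range(2):
            e=w[i+1]-w[i];print("  edge",np.hypot(*e[:2]),np.arctan2(e[1],e[0]))
```

```text
key_stand 0.86 901 ((224.7381591796875, 216.23690795898438), (57.32838439941406, 19.575546264648438), 2.8624050617218018) [[0.5154220716807935, 0.3612884971628346], [0.5731310041314378, 0.35911142300331544], [0.5605091586273441, 0.19005159078249717], [0.5030342196207415, 0.19312828890270453]]
  edge 0.05774998299990294 -0.0377071998630113
  edge 0.16953034493700658 -1.6453171173506977
box_tray 0.57 8836 ((342.5240478515625, 198.0698699951172), (104.93798065185547, 86.03857421875), 7.594643592834473) [[0.4778974106998763, 0.09376010714508158], [0.7193556393093933, 0.05845425407569832], [0.6715219148929572, -0.23431933292224313], [0.43298055469370933, -0.19258334598498025]]
  edge 0.24402577614711657 -0.14519040611054812
  edge 0.29665542037048426 -1.7327467221423185
lid 0.66 7988 ((343.90887451171875, 195.796875), (105.33661651611328, 78.51175689697266), 7.2750043869018555) [[0.4991865433970005, 0.09458271673506045], [0.7316353189672257, 0.061851419882465966], [0.6828982336740483, -0.2477340303786252], [0.45319774880085706, -0.20876416613231194]]
  edge 0.23474192437174396 -0.13989106
[... 841 characters left out ...]
89, 77.80656433105469), 7.352379322052002) [[0.5017365977568407, 0.09495682503586134], [0.7321154729016512, 0.06221444152964134], [0.6832957184116045, -0.24512294013698802], [0.4556390847417002, -0.20624714138175837]]
  edge 0.23269398314235934 -0.1411785701367567
  edge 0.3111906724151093 -1.7283275906763722
yellow_key 0.7 7739 ((343.6933288574219, 195.64584350585938), (103.46342468261719, 76.77314758300781), 6.968256950378418) [[0.5008600218782607, 0.09165036507734198], [0.7283058175890758, 0.06081040263540123], [0.682124318240882, -0.24348290179119114], [0.45725339212108873, -0.2066223825972882]]
  edge 0.2295271079196227 -0.13477065652526343
  edge 0.30777775423331366 -1.7214133556831905
```

```bash
cat > fit.py <<'E'
from h import *
import pickle
from scipy.optimize import minimize
P=pickle.load(open("P.pkl","rb"))
def hullpix(p,x,y,yaw,hx,hy,z0,z1,box,ss=8):
    c,s=np.cos(yaw),np.sin(yaw)
    pts=np.array([proj(p,[x+c*a-s*b,y+s*a+c*b,z]) for a in (-hx,hx) for b in (-hy,hy) for z in (z0,z1)])
    x0,y0,x1,y1=box;q=((pts-[x0,y0]+.5)*ss-.5)
    im=np.zeros(((y1-y0)*ss,(x1-x0)*ss),np.uint8)
    cv2.fillConvexPoly(im,np.round(cv2.convexHull(q.astype(np.float32))*16).astype(np.int32),255,shift=4)
    return cv2.GaussianBlur(cv2.resize(im,None,fx=1/ss,fy=1/ss,interpolation=cv2.INTER_AREA)/255.,(0,0),.6)
B={"scene":(385,230,475,310),"top":(185,195,265,240)}
def crop(n):
    x0,y0,x1,y1=B[n];return P[n]["m"][y0:y1,x0:x1]
E
python3 - <<'E'
from fit import *
def feat(f):
    r,g,b=f[...,0],f[...,1],f[...,2];s=r+g+b+1
    G=np.clip((g-np.maximum(r,b))/s/.12,0,1)
    return G
# stand mask: dark vs table
S={}
for n in P:
    f=crop(n);v=f[...,0]
    cap=(f.max(2)-f.min(2)>60)
    cv2.imwrite(f"pics/crop_{n}.png",cv2.resize(f[...,::-1],None,fx=8,fy=8,interpolation=cv2.INTER_NEAREST))
    S[n]=v
    print(n,np.percentile(v,[5,25,50,75,95]))
    G=feat(f);yy,xx=np.nonzero(G>.3);print(xx.min()+B[n][0],xx.max()+B[n][0],yy.min()+B[n][1],yy.max()+B[n][1],(G>.3).sum())
def cost(v,names,dz=0):
    t=0
    for n in names:
        t+=((feat(crop(n))-hullpix(P[n],*v,.0045,.015,.041,.075,B[n]))**2).sum()
    return t
x0=(.538,.278)
for names in (["top"],["scene"],["top","scene"]):
    r=minimize(cost,[*x0,-.07],args=(names,),method="Nelder-Mead",options=dict(initial_simplex=[[*x0,-.07],[x0[0]+.004,x0[1],-.07],[x0[0],x0[1]+.004,-.07],[*x0,.0]]))
    print(names,r.x,r.fun)
E
```

```text
scene [ 64.25 135.   151.75 158.5  165.75]
425 437 259 271 98
top [ 74.9875 103.75   145.75   149.75   156.75  ]
216 227 212 216 45
['top'] [ 0.54165345  0.27949202 -0.16021998] 4.941099944828652
['scene'] [ 0.53784423  0.27802921 -0.05526636] 13.416194304120532
['top', 'scene'] [ 0.53990993  0.27845684 -0.06566106] 25.75093816294784[ WARN:0@1.173] global loadsave.cpp:1063 imwrite_ Unsupported depth image for selected encoder is fallbacked to CV_8U.
```

View pics/crop_top.png

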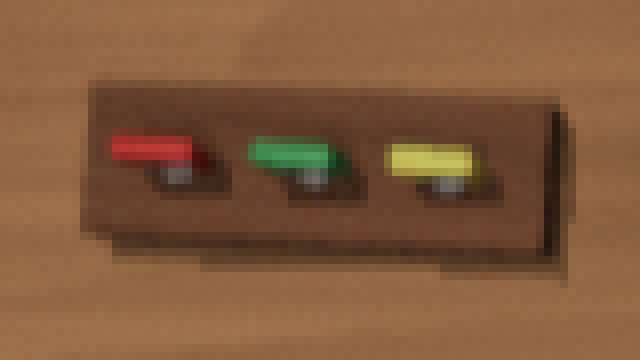

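View pics/crop_scene.png

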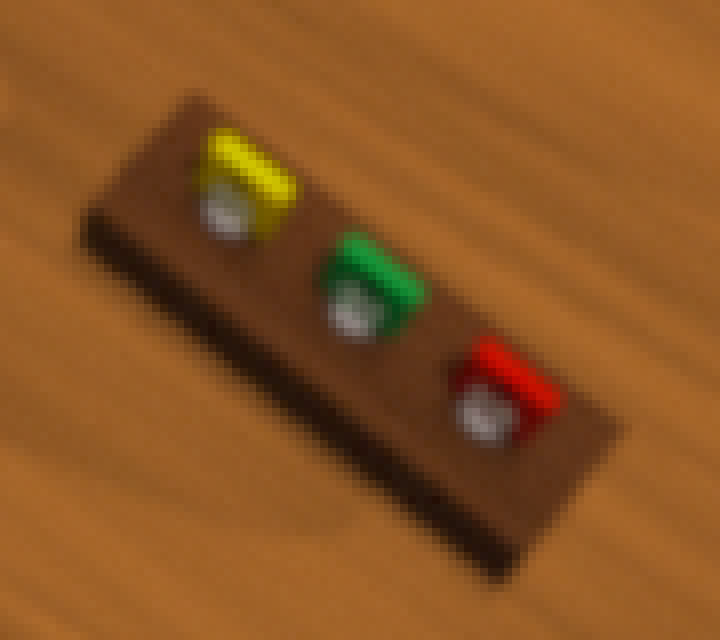

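Run:
```python
from fit import *
for n in P:
    p=P[n];f=crop(n);r,g,b=f[...,0],f[...,1],f[...,2]
    F={"red":r-np.maximum(g,b),"green":g-np.maximum(r,b),"yellow":np.minimum(r,g)-b}
    for k,m in F.items():
        base=np.percentile(m,90 if k!="green" else 50)
        mx=np.sort(m.ravel())[-8:].mean()
        # top face only: above half of max
        if n=="top" or True:
            lo=.5*mx
            w=np.clip((m-lo)/(mx-lo),0,1)
        if k=="red": w[:, :]*= (m>.5*mx)
        yy,xx=np.mgrid[0:w.shape[0],0:w.shape[1]]
        c=np.array([(w*xx).sum(),(w*yy).sum()])/w.sum();uv=c+[B[n][0],B[n][1]]
        print(n,k,mx,uv.round(2),onz(p,uv,.075).round(4))
# stand top-corner/side refinement: dark mask vs hull
def sf(n):
    f=crop(n);t={"top":125,"scene":118}[n]
    return f[...,0],t
def cost(v,names):
    t=0
    for n in names:
        f=crop(n);R=f[...,0]
        cap=(np.maximum(abs(f[...,0]-f[...,1]),abs(f[...,1]-f[...,2]))>75)|(f[...,1]>f[...,0])
        M=np.clip(((145 if n=="top" else 150)-R)/55,0,1)
        H=hullpix(P[n],*v,.028,.085,.0,.034,B[n])
        ok=cv2.erode(H,np.ones((5,5)))<.9   # ignore interior
        t+=((M-H)**2*ok).sum()
    return t
x0=(.538,.277)
for names in (["top"],["scene"],["top","scene"]):
    r=minimize(cost,[*x0,-.07],args=(names,),method="Nelder-Mead",options=dict(initial_simplex=[[*x0,-.07],[x0[0]+.004,x0[1],-.07],[x0[0],x0[1]+.004,-.07],[*x0,.0]]))
    print(names,r.x,r.fun)
```

```text
scene red 182.15625 [449.15 276.47] [0.544  0.3283 0.075 ]
scene green 89.6875 [432.23 263.35] [0.5408 0.2786 0.075 ]
scene yellow 192.90625 [416.2  250.45] [0.5366 0.2293 0.075 ]
top red 128.125 [203.44 213.05] [0.5441 0.3278 0.075 ]
top green 62.125 [221.18 213.92] [0.5404 0.277  0.075 ]
top yellow 97.9375 [238.2  214.65] [0.5372 0.2283 0.075 ]
['top'] [ 0.53676582  0.27628042 -0.06658541] 47.86405237897176
['scene'] [ 0.54034154  0.27821461 -0.05838182] 92.81769287354416
['top', 'scene'] [ 0.53874405  0.2772262  -0.06845302] 171.91387385506238
```

```bash
cat >> h.py <<'E'
from scipy.spatial.transform import Rotation as Ro
def down(psi): # tool y at world angle psi, z down
    y=np.array([np.cos(psi),np.sin(psi),0]);z=np.array([0,0,-1.]);x=np.cross(y,z)
    return Ro.from_matrix(np.stack([x,y,z],1))
def delta(s,pos,psi):
    R=Ro.from_quat(s["eef_rot"]);d=R.inv().apply(np.array(pos)-s["ee_pos"])*100
    rv=(R.inv()*down(psi)).as_rotvec();return d.round(2),rv.round(3)
def show(s):
    R=Ro.from_quat(s["eef_rot"]).as_matrix()
    print("t",round(s["time"],2),"pos",s["ee_pos"].round(4),"psi",round(np.arctan2(R[1,1],R[0,1]),4),"z",R[:,2].round(3),"F",s["ft_force"].round(2),"M",s["torque"].round(3),"w",round(s["width"],4),"q",s["joint_positions"].round(2))
E
python3 - <<'E'
from h import *
s=read_state();show(s);print(delta(s,[.5405,.278,.13],-.07))
E
```

```text
t 1.6 pos [0.245  0.575  0.2226] psi 1.168 z [ 0.  0. -1.] F [0.43 0.16 0.27] M [0.013 0.009 0.014] w 0.0869 q [-1.19  0.33 -0.06  1.46  0.02  1.35 -0.09]
(array([-38.83, -15.74,   9.25]), array([ 0.   , -0.   ,  1.238]))
```

Request:
{"method": "play_rows", "body": {"moves": [[[-5,-2,1],[0,0,0.155],4],[[-10.5,-4.3,2],[0,0,0.31],4],[[-16,-6.5,3],[0,0,0.47],3],[[-21.5,-8.7,4],[0,0,0.63],3],[[-27,-11,5],[0,0,0.8],3],[[-32.5,-13.2,6.5],[0,0,0.98],3],[[-37.5,-15.2,8],[0,0,1.14],3],[[-38.83,-15.74,9.25],[0,0,1.238],3]], "grip_force": 25}}

```text
time: 2.6
ee_pos: [0.5432, 0.2738, 0.1297]
eef_rot: [0.735, 0.678, -0.0, 0.001]
ft_force: [-0.8, 0.6, -0.5]
width: 0.0305
```

Run:
```python
from h import *
s=read_state();show(s);print(delta(s,[.5405,.278,.043],-.07))
p=camera("scene");q=camera("top")
cv2.imwrite("pics/a.png",cv2.resize(np.hstack([p["frame"][180:330,340:500],q["frame"][140:290,140:300]])[...,::-1],(800,375)))
```

```text
t 2.6 pos [0.5432 0.2738 0.1297] psi -0.0797 z [ 0.001 -0.001 -1.   ] F [-0.8   0.57 -0.51] M [-0.031  0.081 -0.03 ] w 0.0305 q [-0.79  0.37  0.31  1.64 -0.12  1.15 -0.53]
(array([ 0.41, -0.31,  8.66]), array([ 0.001,  0.001, -0.01 ]))
```

View pics/a.png

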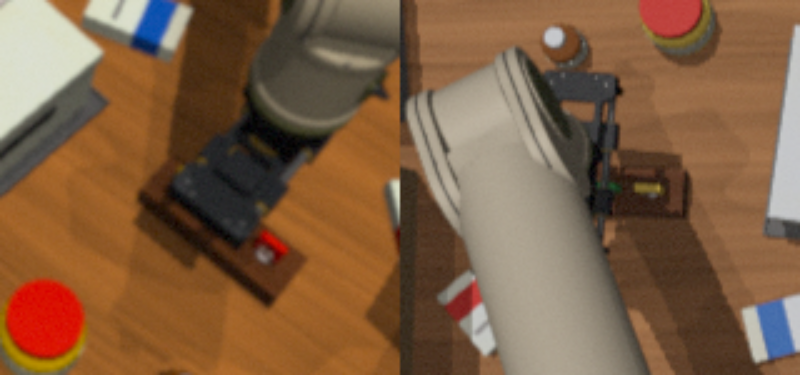

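Request:
{"method": "play_rows", "body": {"moves": [[[0,0,0],[0,0,0],3],[[0,0,0],[0,0,0],3],[[0,0,2],[0,0,0],3]]}}

```text
time: 3.08
ee_pos: [0.5411, 0.2799, 0.1119]
eef_rot: [0.73, 0.683, 0.002, 0.0]
ft_force: [0.3, -0.1, 0.6]
width: 0.03
```

Run:
```python
from h import *
s=read_state();show(s);print(delta(s,[.5405,.278,.043],-.07))
```

```text
t 3.08 pos [0.5411 0.2799 0.1119] psi -0.0671 z [ 0.003  0.003 -1.   ] F [ 0.29 -0.15  0.55] M [-0.132  0.042  0.008] w 0.03 q [-0.79  0.38  0.3   1.66 -0.12  1.12 -0.53]
(array([-0.21, -0.07,  6.89]), array([ 0.003, -0.003,  0.003]))
```

Request:
{"method": "play_rows", "body": {"moves": [[[0,0,2],[0,0,0],3],[[0,0,4],[0,0,0],3],[[0,0,5.8],[0,0,0],3],[[0,0,6.7],[0,0,0],3],[[0,0,6.7],[0,0,0],3],[[0,0,6.7],[0,0,0],3]]}}

```text
time: 3.82
ee_pos: [0.541, 0.2782, 0.0437]
eef_rot: [0.731, 0.682, 0.001, 0.0]
ft_force: [0.3, -0.2, 0.4]
width: 0.0296
```

Run:
```python
from h import *
s=read_state();show(s);print(delta(s,[.5405,.278,.043],-.07))
```

```text
t 3.83 pos [0.541  0.2782 0.0437] psi -0.0701 z [ 0.001  0.001 -1.   ] F [ 0.29 -0.16  0.35] M [-0.083  0.067 -0.015] w 0.0296 q [-0.78  0.46  0.29  1.71 -0.15  0.99 -0.51]
(array([-0.02, -0.05,  0.07]), array([ 0.001, -0.001, -0.   ]))
```

Close softly first, then check the force before lifting.

Request:
{"method": "play_rows", "body": {"moves": [[[0,0,0],[0,0,0],0.5],[[0,0,0],[0,0,0],0.5],[[0,0,0],[0,0,0],0.5],[[0,0,0],[0,0,0],0.5]], "grip_force": 10}}

```text
time: 4.32
ee_pos: [0.5401, 0.2782, 0.0431]
eef_rot: [0.731, 0.682, -0.0, -0.0]
ft_force: [-2.4, -0.3, 3.2]
width: 0.0091
```

Run:
```python
from h import *
s=read_state();show(s)
```

```text
t 4.33 pos [0.5401 0.2782 0.0431] psi -0.0697 z [-0.001  0.    -1.   ] F [-2.39 -0.34  3.22] M [-0.159  0.701 -0.   ] w 0.0091 q [-0.78  0.46  0.29  1.71 -0.15  0.99 -0.51]
```

Request:
{"method": "play_rows", "body": {"moves": [[[0,0,0],[0,0,0],0.5],[[0,0,-0.5],[0,0,0],0.5],[[0,0,-2],[0,0,0],0.5],[[0,0,-4],[0,0,0],0.5],[[0,0,-7],[0,0,0],0.5],[[0,0,-11],[0,0,0],0.5],[[0,0,-14.7],[0,0,0],0.5],[[0,0,-14.7],[0,0,0],0.5]], "grip_force": 25}}

```text
time: 5.32
ee_pos: [0.5425, 0.2787, 0.1951]
eef_rot: [0.732, 0.682, 0.004, 0.001]
ft_force: [-0.3, 0.3, -1.2]
width: 0.0084
```

Run:
```python
from h import *
s=read_state();show(s);print(delta(s,[.522,-.062,.19],-.155))
```

```text
t 5.33 pos [0.5425 0.2787 0.1951] psi -0.0704 z [ 0.006  0.004 -1.   ] F [-0.3   0.35 -1.21] M [-0.119  0.026 -0.04 ] w 0.0084 q [-0.8   0.31  0.32  1.57 -0.1   1.27 -0.54]
(array([-34.13,   0.35,   0.35]), array([ 0.006, -0.005,  0.085]))
```

Request:
{"method": "play_rows", "body": {"moves": [[[-4,0.1,0],[0,0,0.01],0.5],[[-9.5,0.2,0],[0,0,0.02],0.5],[[-15,0.3,0],[0,0,0.04],0.5],[[-20.5,0.4,0],[0,0,0.06],0.5],[[-26,0.5,0],[0,0,0.07],0.5],[[-31,0.53,0],[0,0,0.08],0.5],[[-34.05,0.53,0],[0,0,0.085],0.5],[[-34.05,0.53,0],[0,0,0.085],0.5]]}}

```text
time: 6.32
ee_pos: [0.5215, -0.065, 0.1904]
eef_rot: [0.761, 0.648, 0.0, 0.0]
ft_force: [-0.6, 0.5, -0.8]
width: 0.0089
```

Request:
{"method": "play_rows", "body": {"moves": [[[0,0,0],[0,0,0],0.5],[[0,0,0],[0,0,0],0.5]]}}

```text
time: 6.58
ee_pos: [0.5221, -0.0608, 0.19]
eef_rot: [0.759, 0.651, 0.0, -0.0]
ft_force: [0.1, 0.6, -0.3]
width: 0.0091
```

Run:
```python
from h import *
s=read_state();show(s);print(delta(s,[.522,-.062,.19],-.155))
p=camera("scene");q=camera("top");s=read_state();show(s)
np.save("pics/b_s.npy",p["frame"]);np.save("pics/b_t.npy",q["frame"])
cv2.imwrite("pics/b.png",cv2.resize(p["frame"][130:230,270:403][...,::-1],(798,600),interpolation=cv2.INTER_CUBIC))
cv2.imwrite("pics/bt.png",cv2.resize(q["frame"][150:250,270:403][...,::-1],(798,600),interpolation=cv2.INTER_CUBIC))
```

```text
t 6.58 pos [ 0.5221 -0.0608  0.19  ] psi -0.1531 z [-0.  0. -1.] F [ 0.1   0.62 -0.28] M [-0.101  0.091 -0.05 ] w 0.0091 q [-0.46  0.13  0.53  1.79 -0.07  1.23 -0.06]
(array([-0.12,  0.01,  0.  ]), array([-0.   , -0.   ,  0.002]))
t 6.67 pos [ 0.5221 -0.0611  0.19  ] psi -0.1534 z [-0.  0. -1.] F [ 0.55 -0.54 -0.31] M [-0.097  0.074 -0.032] w 0.0088 q [-0.46  0.13  0.54  1.79 -0.07  1.23 -0.06]
```

View pics/b.png

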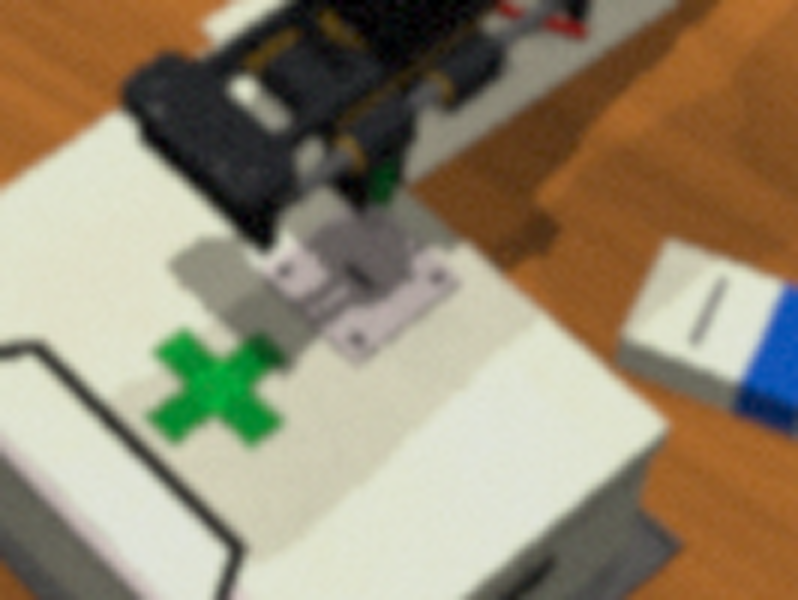

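View pics/bt.png

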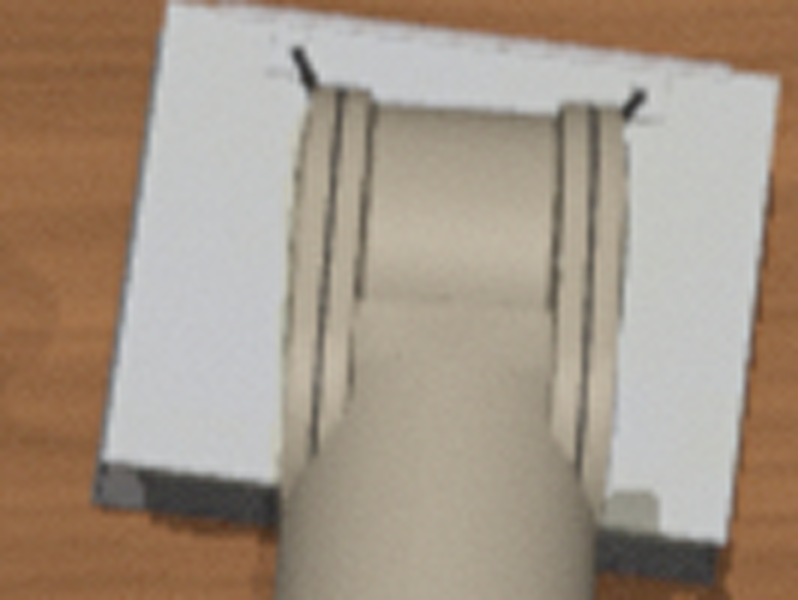

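Request:
{"method": "play_rows", "body": {"moves": [[[0,0,1.5],[0,0,0],0.5],[[0,0,3],[0,0,0],0.5],[[0,0,3.8],[0,0,0],0.5],[[0,0,3.8],[0,0,0],0.5],[[0,0,3.8],[0,0,0],0.5]]}}

```text
time: 7.3
ee_pos: [0.5222, -0.0621, 0.1523]
eef_rot: [0.76, 0.65, 0.0, 0.0]
ft_force: [0.3, -0.3, -1.5]
width: 0.0088
```

Run:
```python
from h import *
s=read_state();show(s)
p=camera("scene");s=read_state();show(s)
cv2.imwrite("pics/c.png",cv2.resize(p["frame"][145:205,290:370][...,::-1],(800,600),interpolation=cv2.INTER_CUBIC))
```

```text
t 7.3 pos [ 0.5222 -0.0621  0.1523] psi -0.1551 z [ 0.  0. -1.] F [ 0.27 -0.29 -1.51] M [-0.065  0.099  0.019] w 0.0088 q [-0.45  0.17  0.53  1.84 -0.1   1.15 -0.04]
t 7.35 pos [ 0.5223 -0.0621  0.1524] psi -0.1551 z [ 0.001  0.    -1.   ] F [ 0.46 -0.65 -0.3 ] M [-0.094  0.063  0.066] w 0.0088 q [-0.45  0.17  0.53  1.84 -0.1   1.15 -0.04]
```

View pics/c.png

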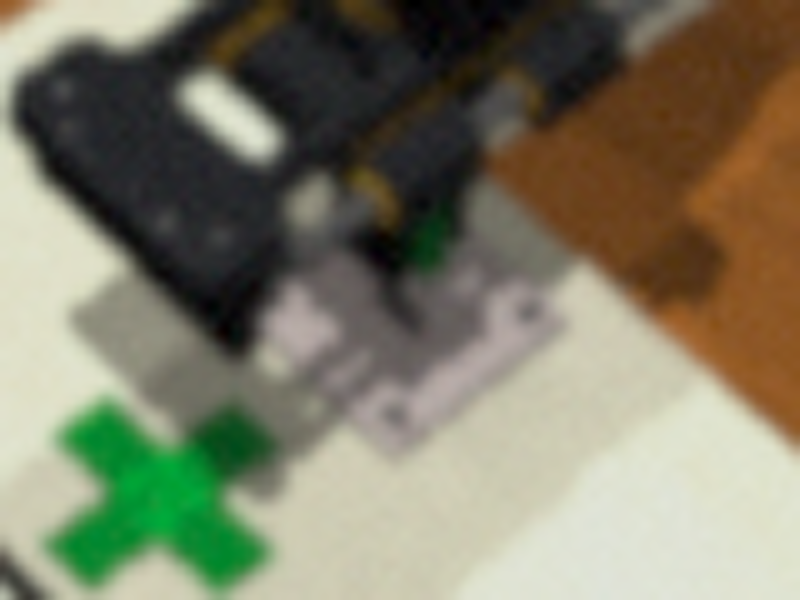

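Request:
{"method": "play_rows", "body": {"moves": [[[0,0,0.3],[0,0,0],0.5],[[0,0,0.5],[0,0,0],0.5],[[0,0,0.6],[0,0,0],0.5],[[0,0,0.7],[0,0,0],0.5]]}}

```text
time: 7.85
ee_pos: [0.522, -0.0621, 0.145]
eef_rot: [0.76, 0.65, 0.0, -0.0]
ft_force: [-0.3, 0.5, 0.4]
width: 0.0089
```

```bash
python3 -c "
from h import *
show(read_state())"
```

```text
t 7.85 pos [ 0.522  -0.0621  0.145 ] psi -0.155 z [ 0.  0. -1.] F [-0.27  0.53  0.39] M [-0.118  0.025  0.016] w 0.0089 q [-0.45  0.18  0.53  1.85 -0.1   1.14 -0.03]
```

Request:
{"method": "play_rows", "body": {"moves": [[[0,0,0.1],[0,0,0],0.5],[[0,0,0.15],[0,0,0],0.5],[[0,0,0.15],[0,0,0],0.5]]}}

```text
time: 8.22
ee_pos: [0.522, -0.0621, 0.1435]
eef_rot: [0.76, 0.65, 0.0, -0.0]
ft_force: [-0.6, 0.0, -0.4]
width: 0.0089
```

```bash
python3 -c "
from h import *
show(read_state())"
```

```text
t 8.22 pos [ 0.522  -0.0621  0.1435] psi -0.155 z [-0.  0. -1.] F [-0.56  0.03 -0.43] M [-0.028  0.066  0.013] w 0.0089 q [-0.45  0.18  0.53  1.85 -0.1   1.14 -0.03]
```

Request:
{"method": "play_rows", "body": {"moves": [[[0,0,0.08],[0,0,0],0.5],[[0,0,0.16],[0,0,0],0.5],[[0,0,0.2],[0,0,0],0.5],[[0,0,0.2],[0,0,0],0.5]]}}

```text
time: 8.72
ee_pos: [0.522, -0.062, 0.1415]
eef_rot: [0.76, 0.65, 0.0, -0.0]
ft_force: [-0.3, 0.1, -0.3]
width: 0.0089
```

```bash
python3 -c "
from h import *
show(read_state())"
```

```text
t 8.72 pos [ 0.522  -0.062   0.1415] psi -0.1549 z [-0.  0. -1.] F [-0.28  0.1  -0.33] M [-0.069  0.095 -0.026] w 0.0089 q [-0.45  0.18  0.53  1.85 -0.1   1.13 -0.03]
```

Request:
{"method": "play_rows", "body": {"moves": [[[0,0,0.15],[0,0,0],0.5],[[0,0,0.3],[0,0,0],0.5],[[0,0,0.45],[0,0,0],0.5],[[0,0,0.45],[0,0,0],0.5]]}}

```text
time: 9.22
ee_pos: [0.5219, -0.0621, 0.1368]
eef_rot: [0.76, 0.65, -0.0, -0.0]
ft_force: [1.0, -1.1, -0.6]
width: 0.0088
```

```bash
python3 -c "
from h import *
show(read_state())"
```

```text
t 9.22 pos [ 0.5219 -0.0621  0.1368] psi -0.155 z [-0.  0. -1.] F [ 1.01 -1.08 -0.57] M [-0.087  0.036 -0.014] w 0.0088 q [-0.44  0.19  0.53  1.86 -0.11  1.12 -0.03]
```

Now 9 mm in with no resistance, and the collar should touch at TCP z ≈ 0.129.

Request:
{"method": "play_rows", "body": {"moves": [[[0,0,0.15],[0,0,0],0.5],[[0,0,0.3],[0,0,0],0.5],[[0,0,0.45],[0,0,0],0.5],[[0,0,0.6],[0,0,0],0.5],[[0,0,0.65],[0,0,0],0.5],[[0,0,0.65],[0,0,0],0.5]]}}

```text
time: 9.98
ee_pos: [0.522, -0.0621, 0.1305]
eef_rot: [0.76, 0.65, 0.0, -0.0]
ft_force: [1.3, 0.2, -0.0]
width: 0.0084
```

```bash
python3 -c "
from h import *
show(read_state())"
```

```text
t 9.97 pos [ 0.522  -0.0621  0.1305] psi -0.155 z [ 0.  0. -1.] F [ 1.33  0.22 -0.  ] M [-0.049  0.104 -0.047] w 0.0084 q [-0.44  0.2   0.53  1.86 -0.11  1.11 -0.03]
```

Request:
{"method": "play_rows", "body": {"moves": [[[0,0,0.05],[0,0,0],0.5],[[0,0,0.1],[0,0,0],0.5],[[0,0,0.14],[0,0,0],0.5],[[0,0,0.14],[0,0,0],0.5]]}}

```text
time: 10.48
ee_pos: [0.522, -0.062, 0.1291]
eef_rot: [0.76, 0.65, 0.0, -0.0]
ft_force: [0.3, -0.5, -0.9]
width: 0.0089
```

```bash
python3 -c "
from h import *
show(read_state())"
```

```text
t 10.47 pos [ 0.522  -0.062   0.1291] psi -0.155 z [-0.  0. -1.] F [ 0.33 -0.48 -0.88] M [-0.083  0.063 -0.025] w 0.0089 q [-0.44  0.2   0.53  1.87 -0.11  1.11 -0.03]
```

Request:
{"method": "play_rows", "body": {"moves": [[[0,0,0.04],[0,0,0],0.5],[[0,0,0.07],[0,0,0],0.5],[[0,0,0.07],[0,0,0],0.5]]}}

```text
time: 10.85
ee_pos: [0.522, -0.062, 0.1289]
eef_rot: [0.76, 0.65, 0.0, -0.0]
ft_force: [-2.6, 0.4, 6.2]
width: 0.0086
```

```bash
python3 -c "
from h import *
show(read_state())
p=camera('scene')
cv2.imwrite('pics/d.png',cv2.resize(p['frame'][145:205,290:370][...,::-1],(800,600),interpolation=cv2.INTER_CUBIC))"
```

```text
t 10.85 pos [ 0.522  -0.062   0.1289] psi -0.1551 z [ 0.  0. -1.] F [-2.62  0.38  6.24] M [-0.052  0.692 -0.04 ] w 0.0086 q [-0.44  0.2   0.53  1.87 -0.11  1.11 -0.02]
```

View pics/d.png

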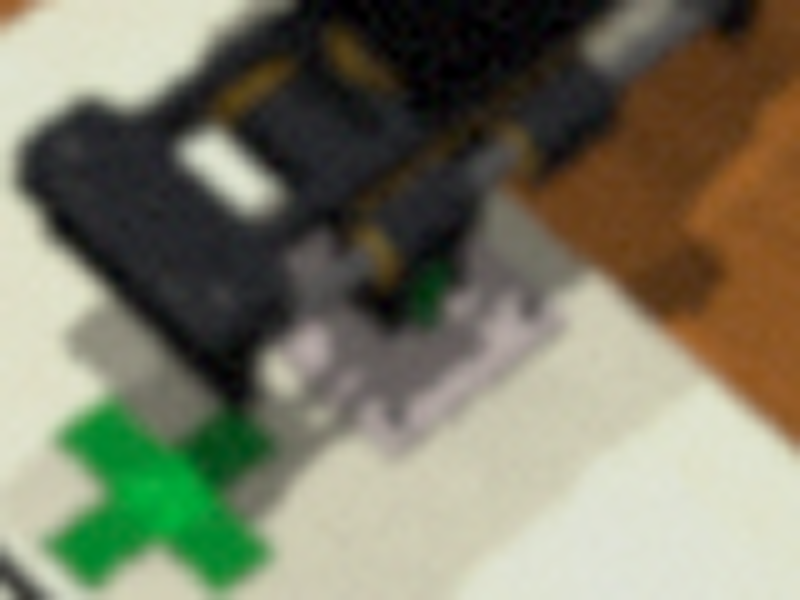

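Request:
{"method": "play_rows", "body": {"moves": [[[0,0,0],[0,0,0],0.5],[[0,0,0],[0,0,0],0.5],[[0,0,-0.04],[0,0,0.03],0.5],[[0,0,-0.04],[0,0,0.1],0.5],[[0,0,-0.04],[0,0,0.2],0.5],[[0,0,-0.04],[0,0,0.3],0.5],[[0,0,-0.04],[0,0,0.3],0.5]], "grip_force": 30}}

```text
time: 11.78
ee_pos: [0.5219, -0.0619, 0.1289]
eef_rot: [0.848, 0.529, -0.0, -0.0]
ft_force: [-2.4, 0.3, 4.3]
width: 0.0088
```

```bash
python3 -c "
from h import *
show(read_state())"
```

```text
t 11.78 pos [ 0.5219 -0.0619  0.1289] psi -0.4549 z [-0.  0. -1.] F [-2.41  0.31  4.32] M [0.083 0.712 0.004] w 0.0088 q [-0.47  0.2   0.57  1.87 -0.12  1.11 -0.32]
```

Request:
{"method": "play_rows", "body": {"moves": [[[0,0,0],[0,0,0.1],0.5],[[0,0,0],[0,0,0.2],0.5],[[0,0,0],[0,0,0.3],0.5],[[0,0,0],[0,0,0.4],0.5],[[0,0,0],[0,0,0.4],0.5]]}}

```text
time: 12.4
ee_pos: [0.5218, -0.0618, 0.1289]
eef_rot: [0.936, 0.351, -0.0, -0.0]
ft_force: [-2.5, 1.2, 5.3]
width: 0.0089
```

```bash
python3 -c "
from h import *
show(read_state())"
```

```text
t 12.4 pos [ 0.5218 -0.0618  0.1289] psi -0.854 z [-0.  0. -1.] F [-2.45  1.21  5.25] M [0.167 0.932 0.077] w 0.0089 q [-0.51  0.21  0.61  1.87 -0.13  1.11 -0.71]
```

Request:
{"method": "play_rows", "body": {"moves": [[[0,0,0],[0,0,0.1],0.5],[[0,0,0],[0,0,0.2],0.5],[[0,0,0],[0,0,0.3],0.5],[[0,0,0],[0,0,0.4],0.5],[[0,0,0],[0,0,0.5],0.5],[[0,0,0],[0,0,0.5],0.5]]}}

```text
time: 13.15
ee_pos: [0.5219, -0.0617, 0.129]
eef_rot: [0.994, 0.108, -0.0, -0.0]
ft_force: [-3.3, 2.1, 4.7]
width: 0.0087
```

```bash
python3 -c "
from h import *
show(read_state())"
```

```text
t 13.15 pos [ 0.5219 -0.0617  0.129 ] psi -1.3539 z [-0.     0.001 -1.   ] F [-3.32  2.08  4.65] M [0.33  0.894 0.015] w 0.0087 q [-0.57  0.21  0.68  1.87 -0.15  1.11 -1.19]
```

Request:
{"method": "play_rows", "body": {"moves": [[[0,0,0],[0,0,0.08],0.5],[[0,0,0],[0,0,0.16],0.5],[[0,0,0],[0,0,0.24],0.5],[[0,0,0],[0,0,0.24],0.5]]}}

```text
time: 13.65
ee_pos: [0.522, -0.0616, 0.1289]
eef_rot: [1.0, -0.011, 0.0, -0.0]
ft_force: [-2.8, 2.5, 5.1]
width: 0.0089
```

```bash
python3 -c "
from h import *
show(read_state())"
```

```text
t 13.65 pos [ 0.522  -0.0616  0.1289] psi -1.5925 z [ 0.     0.001 -1.   ] F [-2.76  2.5   5.13] M [0.52  0.673 0.054] w 0.0089 q [-0.6   0.22  0.71  1.87 -0.16  1.11 -1.42]
```

Request:
{"method": "play_rows", "body": {"moves": [[[0,0,0],[0,0,0.06],0.5],[[0,0,0],[0,0,0.06],0.5],[[0,0,-0.1],[0,0,0.06],0.5],[[0,0,-0.2],[0,0,0.06],0.5],[[0,0,-0.2],[0,0,0.06],0.5]]}}

```text
time: 14.28
ee_pos: [0.5221, -0.0618, 0.1309]
eef_rot: [0.999, -0.042, 0.0, -0.0]
ft_force: [0.5, 3.1, 2.7]
width: 0.0085
```

```bash
python3 -c "
from h import *
show(read_state())"
```

```text
t 14.28 pos [ 0.5221 -0.0618  0.1309] psi -1.654 z [ 0.  0. -1.] F [0.51 3.06 2.65] M [ 0.901  0.247 -0.005] w 0.0085 q [-0.6   0.22  0.72  1.87 -0.16  1.11 -1.48]
```

Request:
{"method": "play_rows", "body": {"moves": [[[0,0,-0.2],[0,0,0],5],[[0,0,-0.6],[0,0,0],5],[[0,0,-2],[0,0,0],5],[[0,0,-5],[0,0,0],5],[[0,0,-9],[0,0,0],5],[[0,0,-13],[0,0,0],5],[[0,0,-13],[0,0,0],5],[[0,0,-13],[0,0,0],5]]}}

```text
time: 15.28
ee_pos: [0.5218, -0.0621, 0.2608]
eef_rot: [0.999, -0.042, 0.0, -0.0]
ft_force: [0.3, -0.4, -0.1]
width: 0.0502
```

Request:
{"method": "play_rows", "body": {"moves": [[[0,5,0],[0,0,0],5],[[0,11,0],[0,0,0],5],[[0,17,0],[0,0,0],5],[[0,20,0],[0,0,0],5],[[0,20,0],[0,0,0],5],[[0,20,0],[0,0,0],5]]}}

```text
time: 16.02
ee_pos: [0.5052, -0.2603, 0.26]
eef_rot: [0.999, -0.042, -0.001, -0.0]
ft_force: [0.1, -0.4, 0.1]
width: 0.0498
```

Run:
```python
from h import *
show(read_state())
p=camera('scene');q=camera('top')
cv2.imwrite('pics/e.png',np.vstack([cv2.resize(f['frame'][80:330,180:500][...,::-1],(380,297)) for f in (p,q)]))
cv2.imwrite('pics/e2.png',cv2.resize(p['frame'][130:230,250:410][...,::-1],(800,500),interpolation=cv2.INTER_CUBIC))
print([(k,[(d['conf'],d['at']) for d in recognise(p,k)][:2]) for k in ('green_key','key_cap','red_key','yellow_key')])
```

```text
t 16.02 pos [ 0.5052 -0.2603  0.26  ] psi -1.6543 z [-0.001  0.001 -1.   ] F [ 0.14 -0.39  0.09] M [ 0.008  0.127 -0.008] w 0.0498 q [-0.34  0.24  0.88  1.6  -0.19  1.4  -1.09]
[('green_key', [(0.45, [329.1, 166.1])]), ('key_cap', [(0.62, [325.0, 163.0]), (0.6, [409.3, 337.8])]), ('red_key', [(0.42, [449.8, 278.9])]), ('yellow_key', [])]
```

View pics/e.png

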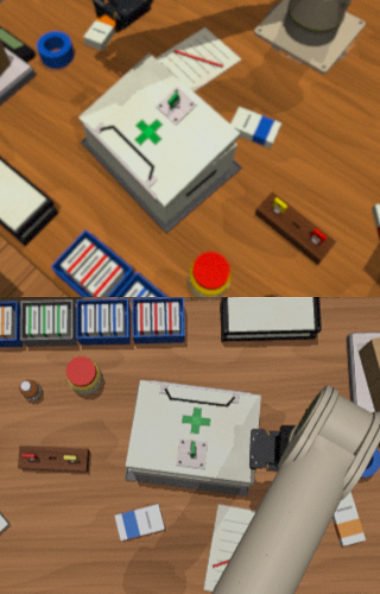

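View pics/e2.png

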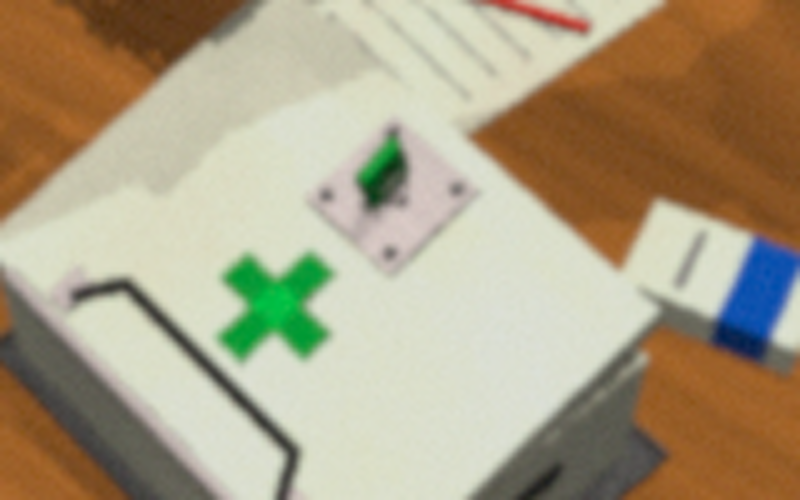

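Request:
{"method": "play_rows", "body": {"moves": [[[0,4,-2],[0,0,0],5],[[0,5,-2],[0,0,0],5],[[0,5,-2],[0,0,0],5],[[0,5,-2],[0,0,0],5],[[0,5,-2],[0,0,0],5],[[0,5,-2],[0,0,0],5],[[0,5,-2],[0,0,0],5],[[0,5,-2],[0,0,0],5]]}}

```text
time: 17.32
ee_pos: [0.501, -0.3111, 0.2808]
eef_rot: [0.999, -0.042, 0.0, -0.0]
ft_force: [-0.2, -0.1, -0.3]
width: 0.0501
```

Run:
```python
from h import *
show(read_state())
p=camera('scene');q=camera('top')
# hole in box frame ~? hinge ~ 0.21-? predict projection of plate centre vs lid angle
yaw=-.155;ax=np.array([np.cos(yaw),np.sin(yaw),0])
H=np.array([.522,-.0617,.12])
for L in (.15,.17):
  for a in (0,.1,.15,.2,.28,.35):
    hinge=H+ax*L;hinge[2]=.114
    v=H-hinge; r=-L; X=hinge+ax*(r*np.cos(a)+.006*np.sin(a)); X[2]=hinge[2]+L*np.sin(a)+.006*np.cos(a)
    print(L,a,X.round(3),proj(p,X).round(1),proj(q,X).round(1))
for n,f,c in(('s',p,(330,168)),('t',q,(341,216))):
    cv2.imwrite(f'pics/f{n}.png',cv2.resize(f['frame'][c[1]-24:c[1]+24,c[0]-32:c[0]+32][...,::-1],(640,480),interpolation=cv2.INTER_NEAREST))
```

```text
t 17.32 pos [ 0.501  -0.3111  0.2808] psi -1.6549 z [ 0.  0. -1.] F [-0.16 -0.12 -0.3 ] M [-0.068  0.193 -0.023] w 0.0501 q [-0.24  0.3   0.9   1.51 -0.24  1.45 -0.98]
0.15 0 [ 0.522 -0.062  0.12 ] [329.3 175.5] [340.6 215.9]
0.15 0.1 [ 0.523 -0.062  0.135] [329.1 172.6] [340.8 214.8]
0.15 0.15 [ 0.525 -0.062  0.142] [328.8 171.2] [340.9 214.1]
0.15 0.2 [ 0.526 -0.062  0.15 ] [328.4 170. ] [341.  213.2]
0.15 0.28 [ 0.529 -0.063  0.161] [327.5 168.2] [341.3 211.5]
0.15 0.35 [ 0.533 -0.063  0.171] [326.5 166.7] [341.6 209.7]
0.17 0 [ 0.522 -0.062  0.12 ] [329.3 175.5] [340.6 215.9]
0.17 0.1 [ 0.523 -0.062  0.137] [329.  172.2] [340.8 214.7]
0.17 0.15 [ 0.525 -0.062  0.145] [328.7 170.6] [340.9 213.9]
0.17 0.2 [ 0.527 -0.062  0.154] [328.3 169.2] [341.1 212.9]
0.17 0.28 [ 0.53  -0.063  0.167] [327.3 167.1] [341.4 211. ]
0.17 0.35 [ 0.534 -0.064  0.178] [326.1 165.4] [341.7 209. ]
```

View pics/fs.png

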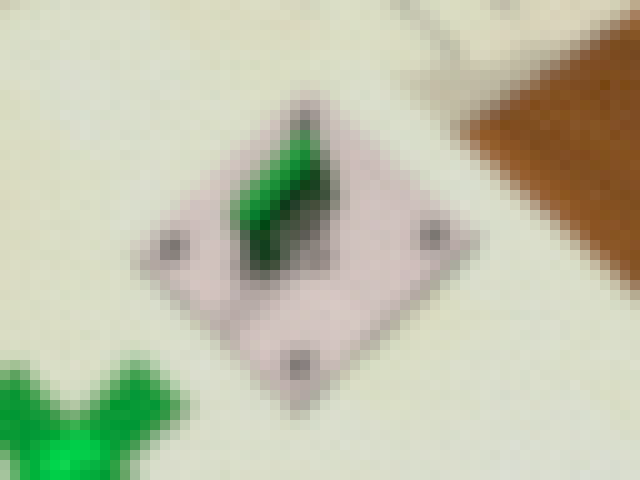

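View pics/ft.png

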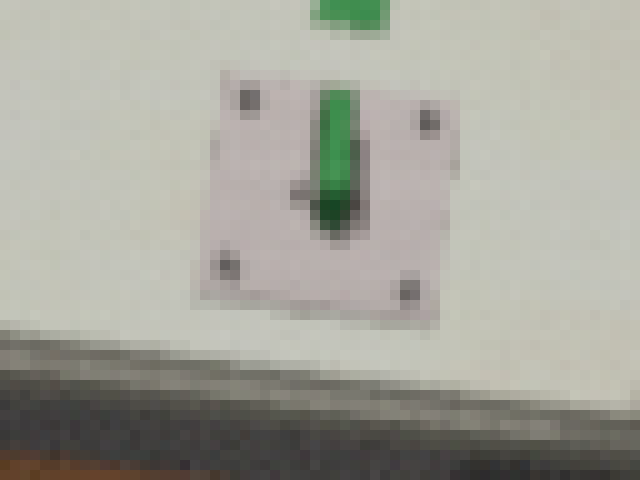

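```bash
python3 -c "
from bench import *
print(close_job())"
```

```text
the job is handed in; nothing more can be done
None
```

The medicines box is unlocked and its lid is standing ajar by itself, with the green key left in the lock. I handed the job in at about 17.4 s of the 72 s allowed; `close_job()` gives no verdict.

- **Drawing the key:** I found the green key in the middle slot of the stand, gripped it by its cap and lifted it straight out.
- **Finding the keyhole:** Both cameras put it at about (0.522, -0.062) m. The two views agreed to about 1.5 mm, and the key went in on the first try without any searching.
- **Pushing it home:** There was no noticeable resistance on the way down. The collar touched at about 6 N (limit 30 N), at the height expected for a key fully home.
- **Turning it:** I turned the key about 86° clockwise with low torque. The lid then pushed up on the key with about 2.7 N, so the bolt had let go. I opened the gripper and backed away.

**Last checks:** In both cameras the lock plate now sits where a lid angle of about 0.28 rad would put it, and the key stands in the lock. The arm is clear, with forces near zero. The red and yellow keys are still in the stand and the bystanders in view look unmoved; I judged those by eye and did not measure them.

**What disagreed:** The recogniser missed the yellow key in one late picture, although it is plainly visible there. Its masks for the green and yellow keys had landed on the lid, so I located the keys by colour instead.

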